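# Stand up the fallen sample bottle and vent its cap for the drying oven

### The arm

A 7-joint arm with a two-finger parallel gripper is mounted at the origin on the work surface. World frame = base frame: x ahead of the robot, y to its left, z up, the work surface at z = 0. Lengths are in m, angles in rad, forces in N, time in s.
With the tool pointing down it reaches from about 0.35 to 0.9 m from the base axis. Payload 8.1 kg.
Tool frame: the origin (TCP) lies at the very end of the fingers, on their centre line; the grasp point (between the pads) lies 19 mm behind it (hold_point_z is the distance from the TCP to the grasp point, in m); z points along the fingers, y is the line along which they close (so a half turn about z gives the same grasp; the last joint's range is limited). The gripper opens to 92 mm and grips with 3 to 60 N. Pads are 19 mm wide; open, the fingers measure 130 mm over their backs; the gripper's body (75 mm by 190 mm) begins 47 mm behind the grasp point.
Start: joints at [-1.345, 0.434, 0.025, 1.573, -0.012, 1.134, -0.075], TCP at [0.202, 0.592, 0.227] pointing down, gripper open.
Joint ranges: [-2.62, 2.62], [-0.44, 2.09], [-1.27, 1.32], [0.08, 2.57], [-1.32, 4.46], [0.12, 2], [-2.74, 2.74]. Speed limits (rad/s): [2.22, 2.22, 3.01, 3.01, 3.14, 3.14, 3.14].

### API

Orientations are given as a rotation vector (axis times angle).
In Python, from cell import * gives the robot as it stands.
- The arm moves only by the tool send_rows, never from a script. Its argument "moves" is a list of rows, each an object of numbers: "rx", "ry", "rz": the turn, a rotation vector about the tool's x, y, z in rad; "tx", "ty", "tz": the shift along the tool's x, y, z in units of 40 mm (1.0 is 40 mm); "claw": the closure, from 0 (fully open) to 1 (shut). In form: [{"rx": .., "ry": .., "rz": .., "tx": .., "ty": .., "tz": .., "claw": ..}, ...]. A call has 1 to 20 rows; each row shifts and turns the commanded pose from where the row before left it, along the tool's axes as they then stand; what a row does not reach is not made up. A row lasts 1/8 s, in which the tool goes at most 62.5 mm and 10.7 degrees, less where a joint would pass 70% of its speed; a pose out of reach is approached as far as the arm can. A call is refused whole if a number of a shift passes 1 or a number of a turn 0.188, either way. A call with a gripper value outside its range is refused whole. The fingers move at their own pace and stop on an object; the grip force is fixed at half the most. Time passes only in rows, so rows that do not move let the fingers close. It gives the time, the measured TCP pose, the force, the opening and the grip force at its end, in the units of the state.
- get_obs(): the state, without advancing time (a new reading comes with each control period).
- read_camera(name): name is "scene" or "top" or "wrist"; returns (picture, depth): 480x640x3 uint8, red, green, blue; 480x640 float32, m along the optical axis (not along the pixel's ray), 0 where there is no reading.
- camera_info(name): a dict with "fx", "fy", "cx", "cy" (pixels), "D" ([k1, k2, p1, p2, k3] as OpenCV has them; the pictures are not rectified), "R" (3x3) and "t" (3): a world point X has camera coordinates R X + t; the wrist camera has in their place "mount" (4x4, takes a point from camera to tool coordinates, whose origin is the TCP and whose axes are the flange's). Camera axes: x right, y down, z forward; pixel columns grow to the right and rows downward; lengths in m; the calibration is good to about 2 mm. A picture is of the moment at which its call begins: read the wrist's pose just before it. camera_info takes no time and is no camera call.
- hand_in(): hands the job in; it is judged then, once.
Trained networks look in the newest picture that a camera, given by its name, has taken for a name from the list of things; names that differ only in an ending like _2 or _b are one class to them, and where a whole thing is asked for, a point or a joint stands for the part that bears it (a point fixed in the world has none). Each returns a list of dicts, best first, with "confidence" (0 to 1); they miss things now and then, are a little off and sometimes report something else, mostly with a low value. They report only what shows in the picture. A call takes as long as a camera call. They do not tell look-alikes from the thing itself.
- spot_in(thing, camera): "rect" ([left, top, right, bottom] in pixels, round what is visible of it).
The state is a dict: "time_s": time; "qpos": joint angles; "joint_velocities": joint speeds; "joint_efforts": joint torques, N m; "ee_pos": TCP position; "orientation": TCP orientation; "ft_force": force on the tool from outside, world axes, zero at the start; "wrist_torque": the same for the moment, N m; "gripper_width": finger opening in m; "grasp_force": force on a finger pad.
Only numpy, scipy, OpenCV 4.12 (cv2) and the standard library are available. Lean on these libraries where they do the work, as an engineer would, in place of code of your own. Each camera call takes 0.05 s, during which the arm holds its last target. There are 200 camera calls.

### The job

The square sample bottle has toppled over on the bench: stand it gently upright in the white spill tray and let go of it, then screw its black cap down until it bottoms out and back it off a quarter turn, so that the damp sample can vent in the oven. Finish still gripping the cap, quite still, with the bottle standing in the tray, so that it cannot creep while I tape it at that setting; leave the other things on the bench where they are.

Things in the scene. Friction and masses are not known exactly. Their poses are not given: they have to be found in the camera images.
- bottle: Opaque cream square bottle, body 54 x 54 mm, flanks straight up to 94 mm, shoulder to 103, round neck 37 mm wide above; blank label on one flank; about 0.42 kg, mass centre 50 mm above the base; carries the cap. Origin: centre of the base; z along its axis towards the cap, x and y square to the flanks. At the start it lies on a flank, z level, axis 27 mm up, cap end sideways or towards the robot.
- cap: Black ribbed screw cap on the bottle's neck, 46 mm wide, 24 mm high. Origin: centre of its lower rim; z out through its top (top at +24 mm); a yellow paint mark on the top runs from centre to rim along its x. Fully home, the lower rim is 104 mm above the bottle's base, 1 mm above the shoulder: keep fingertips above that. Each turn out raises it 4.5 mm.
- cap_turn (a joint): Cap angle on its right-hand thread relative to the bottle, rad: 0 = bottomed out (hard stop), growing as it is unscrewed (counter-clockwise seen from above); a quarter turn is 1.57. Starts 2.5 to 4.6 out. Thread friction 0.02 N m; stays where left. Twisted over about 0.1 N m (e.g. at the stop), or lifted by the cap, the bottle turns with the cap on its liner: bear down lightly.
- tray: White plastic spill tray, fixed to the bench, 240 mm (its x) by 200 mm (its y), wall 5 mm thick and 22 mm high, lined with blue-grey ribbed non-slip rubber. Origin: centre of its underside, at bench height; the liner's upper surface, on which the bottle stands, is 7 mm above it.
- carousel: Bystander: loose thin aluminium sample carousel, a disc 144 mm in diameter and 4 mm thick with a ring of 48 dark cups, lying flat. Origin: centre of its underside.
- wash_bottle: Bystander: loose white wash bottle with red cap and bent red spout, 68 mm in diameter, 185 mm high. Origin: centre of its underside.
- beaker: Bystander: loose steel beaker, 68 mm in diameter at the rim, 85 mm high. Origin: centre of its underside.
- tweezers: Bystander: loose steel tweezers, 126 mm long, 18 mm wide, 6 mm high, lying flat along their x. Origin: their middle, at bench height.
Things that resemble listed ones, but are neither listed nor needed, are in the scene too. There is more than one size of the bottle; the job needs the middle-sized.

How it is judged:
On the way, in this order (a step that is already met when the one before it is completed fails the run):
1. the bottle stands upright in the tray, let go (angle between bottle's own z axis and vertical below 0.08 rad and z of bottle in the frame of tray between 0.003 and 0.012 m and x of bottle in the frame of tray between -0.1 and 0.1 m and y of bottle in the frame of tray between -0.08 and 0.08 m and contact force between the fingers and bottle below 0.3 N and linear speed of bottle below 0.03 m/s), for 0.2 s.
2. with the bottle standing in the tray, the cap is screwed down until it bottoms out (angle between bottle's own z axis and vertical below 0.08 rad and z of bottle in the frame of tray between 0.003 and 0.012 m and x of bottle in the frame of tray between -0.1 and 0.1 m and y of bottle in the frame of tray between -0.08 and 0.08 m and value of joint cap_turn below 0.1 rad), for 0.1 s.
At the end, for the whole second after the job is handed in: The bottle stands upright (within 0.08 rad) on the tray's liner, its centre within 100 mm / 80 mm of the tray's centre along tray x / y; the cap is a quarter turn off its stop (1.57 +/- 0.35 rad), not turning, and the fingers still grip it by its skirt (over 3 N) (angle between bottle's own z axis and vertical below 0.08 rad and z of bottle in the frame of tray between 0.003 and 0.012 m and x of bottle in the frame of tray between -0.1 and 0.1 m and y of bottle in the frame of tray between -0.08 and 0.08 m and contact force between bottle and tray above 1 N and value of joint cap_turn between 1.22 and 1.92 rad and contact force between the fingers and cap above 3 N and horizontal distance between the grasp point and cap below 0.02 m and z of the grasp point in the frame of cap below 0.038 m and velocity of joint cap_turn between -0.1 and 0.1 rad/s and linear speed of bottle below 0.02 m/s); the arm keeps its last pose, push and grip.
It fails at once if the carousel is shoved more than 25 mm or knocked over (distance of carousel from where it was at the start of the episode above 0.025 m or angle between carousel's own z axis and vertical above 0.35 rad).
It fails at once if the wash bottle is shoved more than 25 mm or knocked over (distance of wash_bottle from where it was at the start of the episode above 0.025 m or angle between wash_bottle's own z axis and vertical above 0.35 rad).
It fails at once if the beaker is shoved more than 25 mm or knocked over (distance of beaker from where it was at the start of the episode above 0.025 m or angle between beaker's own z axis and vertical above 0.35 rad).
It fails at once if the tweezers is shoved more than 25 mm or knocked over (distance of tweezers from where it was at the start of the episode above 0.025 m or angle between tweezers's own z axis and vertical above 0.35 rad).
It fails at once if the bottle is banged down or pressed into the tray with over 60 N (contact force between bottle and tray above 60 N).
It also fails if it takes over 72 s, if anything falls off the work surface, if the arm or the gripper's body presses on something with over 40 N, if the wrist force passes 120 N, or if a joint passes its speed limit or range.

## Working session

There is one attempt and no reset: what is moved stays moved. The work goes in short steps, Python scripts to look and compute and a tool call to move; the robot and the scene stay as the last step left them, time stands still between calls to the robot, and variables do not carry over. Pictures are saved under pics/ and viewed, at most 10 in all, crops included, and the job is handed in when it is done.

Besides the shell and the picture viewer there is one more tool, called after "Request:" as name(argument=value, ...) on one line, values as JSON. send_rows: Moves the arm, as the interface text tells. Its arguments: {"type":"object","properties":{"moves":{"type":"array"}},"required":["moves"]}

```bash
ls; mkdir -p pics; cat > h.py <<'E'
from cell import *
import numpy as np, cv2
from scipy.spatial.transform import Rotation as Ro
def pose():
    o=get_obs(); return np.array(o["ee_pos"]),Ro.from_rotvec(o["orientation"]).as_matrix(),o
def cam(name):
    p,R,o=pose(); im,d=read_camera(name); c=camera_info(name)
    K=np.array([[c["fx"],0,c["cx"]],[0,c["fy"],c["cy"]],[0,0,1.]]);D=np.array(c["D"],float)
    if "mount" in c:
        M=np.array(c["mount"]); Rw=R@M[:3,:3]; tw=R@M[:3,3]+p
    else:
        Rw=np.array(c["R"]).T; tw=-Rw@np.array(c["t"])
    return im,d,K,D,Rw,tw
def cloud(name,C=None):
    im,d,K,D,Rw,tw=C or cam(name)
    v,u=np.mgrid[:480,:640]
    n=cv2.undistortPoints(np.stack([u,v],-1).reshape(-1,1,2).astype(np.float64),K,D).reshape(480,640,2)
    P=np.dstack([n*d[...,None],d])@Rw.T+tw
    P[d==0]=np.nan
    return im,P
E
python3 - <<'E'
from h import *
o=get_obs();print(o["time_s"],o["ee_pos"],o["orientation"])
ims=[]
for n in["scene","top"]:
    im,P=cloud(n);np.savez(f"{n}.npz",im=im,P=P);ims.append(im)
    cv2.imwrite(f"pics/{n}0.png",im[...,::-1])
    for t in["bottle","cap","tray","carousel","wash_bottle","beaker","tweezers"]:
        for r in spot_in(t,n):
            l,tp,rr,b=r["rect"];u,v=int((l+rr)/2),int((tp+b)/2)
            print(n,t,np.round(r["rect"]),round(r["confidence"],2),P[min(v,479),min(u,639)].round(3))
E
```

```text
pics
0.0 [0.20171851 0.59102466 0.22592899] [-5.14224015e-01 -3.09912301e+00  2.46720577e-03]
scene bottle [368. 201. 405. 231.] 0.96 [0.611 0.274 0.04 ]
scene bottle [310. 187. 356. 226.] 0.71 [0.481 0.206 0.053]
scene bottle [340. 152. 399. 194.] 0.57 [0.482 0.37  0.075]
scene cap [390. 222. 402. 228.] 0.65 [0.642 0.272 0.03 ]
scene cap [310. 190. 322. 204.] 0.57 [0.408 0.215 0.044]
scene cap [381. 173. 398. 191.] 0.54 [0.542 0.387 0.06 ]
scene tray [155. 272. 289. 382.] 0.72 [ 0.523 -0.25   0.006]
scene carousel [342. 290. 401. 336.] 0.83 [ 0.762 -0.001  0.006]
scene carousel [289. 348. 324. 398.] 0.63 [ 0.76  -0.227  0.017]
scene wash_bottle [413. 213. 446. 270.] 0.69 [0.784 0.199 0.1  ]
scene beaker [290. 350. 324. 398.] 0.77 [ 0.76  -0.225  0.015]
scene beaker [339. 292. 402. 336.] 0.45 [ 0.762 -0.006  0.006]
scene tweezers [255. 250. 292. 265.] 0.47 [ 0.454 -0.01   0.004]
top bottle [111. 277. 160. 372.] 0.92 [0.454 0.397 0.076]
top bottle [213. 288. 244. 359.] 0.82 [0.448 0.225 0.052]
top bottle [184. 228. 213. 276.] 0.67 [0.597 0.285 0.035]
top cap [120. 276. 154. 297.] 0.97 [0.528 0.397 0.067]
top cap [215. 342. 239. 355.] 0.83 [0.401 0.23  0.053]
top cap [192. 228. 212. 235.] 0.58 [0.637 0.278 0.041]
top carousel [302. 146. 371. 209.] 0.77 [ 0.748 -0.002  0.004]
top wash_bottle [201. 118. 248. 187.] 0.97 [0.763 0.211 0.142]
top beaker [437. 127. 474. 171.] 0.85 [ 0.796 -0.261  0.007]
top tweezers [338. 288. 352. 350.] 0.88 [ 0.448 -0.003  0.003]
```

```bash
python3 -c "
import cv2;print(cv2.imread('pics/top0.png').shape)"
```

```text
(480, 640, 3)
```

View pics/top0.png

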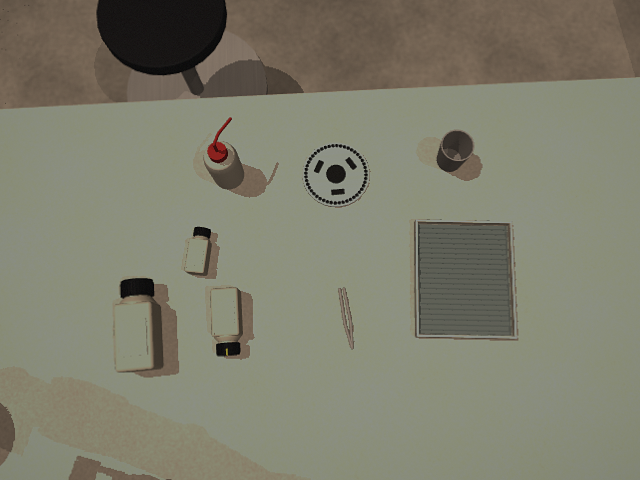

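View pics/scene0.png

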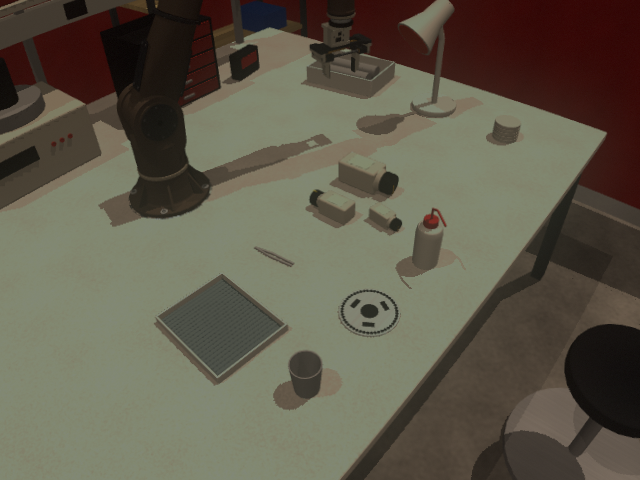

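Top view: three cream bottles lie on the bench: a large one at (134,325), the middle one at (226,320), and a small one at (198,252). The carousel is at (336,174), tweezers at (346,318), beaker at (455,150), wash bottle at (224,160), and the tray at (465,280). I choose the bottle at (226,320), because its top surface is 52–54 mm high. I'll check it in a close crop and fit the poses.

```bash
python3 - <<'E'
from h import *
Z=np.load("top.npz");im,P=Z["im"],Z["P"]
cv2.imwrite("pics/crop1.png",cv2.resize(im[220:380,95:265],None,fx=3.4,fy=3.4,interpolation=cv2.INTER_CUBIC)[...,::-1])
def rect(m,name):
    q=P[m][:,:2]; c,s,a=cv2.minAreaRect((q*1000).astype(np.float32)); print(name,np.round(c,1),np.round(s,1),round(a,1),m.sum(),"z",np.nanpercentile(P[m][:,2],[10,50,90]).round(4))
v,u=np.mgrid[:480,:640]
reg=lambda l,t,r,b:(u>l)&(u<r)&(v>t)&(v<b)
for n,b in dict(big=(105,270,170,380),mid=(205,280,250,362),small=(180,222,216,281)).items():
    m=reg(*b)&(P[...,2]>0.012); rect(m,n+" all")
    dark=im.max(-1)<70
    rect(m&~dark&(P[...,2]>.045 if n!="small" else m),n+" bodytop"); 
    if (m&dark).sum()>20: rect(m&dark,n+" cap")
hsv=cv2.cvtColor(im,cv2.COLOR_RGB2HSV)
rect(reg(405,210,525,350)&(P[...,2]>.014),"traywall")
E
```

```text
big all [455.5 403.5] [177.5  76.5] 2.4 3992 z [0.0457 0.0722 0.0761]
big bodytop [455.6 403.9] [177.5  75.6] 2.8 2868 z [0.0688 0.0736 0.0766]
big cap [457.2 392.5] [180.5  62.1] 10.4 1099 z [0.0254 0.0557 0.0674]
mid all [453.2 231.6] [131.6  55.1] 1.0 1925 z [0.0391 0.0522 0.056 ]
mid bodytop [453.2 231.9] [131.1  54.5] 1.0 1395 z [0.05   0.0533 0.0565]
mid cap [452.1 225.1] [ 46.  130.4] 84.5 428 z [0.0251 0.0437 0.0492]
small all [600.8 286.4] [41.9 96. ] 80.8 985 z [0.0274 0.0382 0.0417]
small bodytop [601.  286.7] [40.9 95.8] 80.4 715 z [0.0356 0.0392 0.042 ]
small cap [599.9 283.7] [36.1 95.2] 81.6 270 z [0.0185 0.0308 0.037 ]
traywall [ 516.2 -249.9] [201.9 240.9] 85.7 1299 z [0.0169 0.0211 0.0241]
```

View pics/crop1.png

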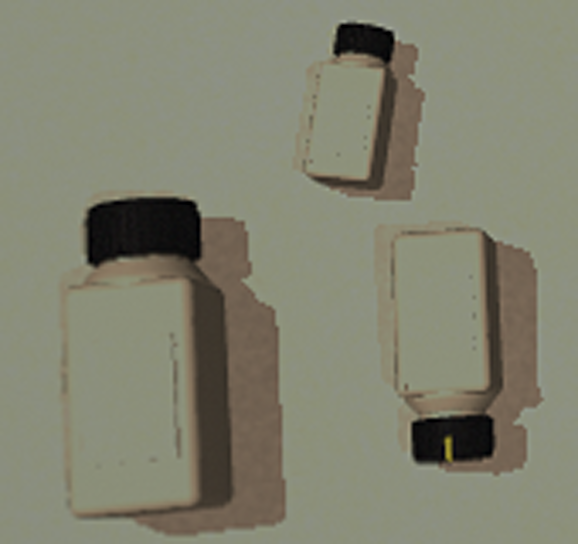

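The crop confirms it: the middle bottle is 131 mm long and 55 mm wide, at (0.453, 0.231), with its cap towards the robot and a yellow mark at crop pixel (447,447). My plan is to grip it with the tool tilted 35° outward and then turn 180° about the tool z to stand it up.

```bash
cat >> h.py <<'E'
def Rt(yaw,tilt,flip=0):
    """tool z points along azimuth yaw, tilted 'tilt' from down toward it; y = horizontal left (flip: right)"""
    yw=np.deg2rad(yaw);t=np.deg2rad(tilt)
    z=np.array([np.sin(t)*np.cos(yw),np.sin(t)*np.sin(yw),-np.cos(t)]);y=np.array([-np.sin(yw),np.cos(yw),0])
    if flip:y=-y
    return np.stack([np.cross(y,z),y,z],1)
def plan(p,R):
    P0,R0,o=pose()
    rv=Ro.from_matrix(R0.T@R).as_rotvec(); s=R.T@(np.array(p)-P0)/.04
    print("rot",rv.round(3),"n>=",np.ceil(np.abs(rv).max()/.18), "then shift",s.round(3),"| shift in current axes",(R0.T@(np.array(p)-P0)/.04).round(3))
E
python3 - <<'E'
from h import *
plan([.4046,.231,.105],Rt(1,35))
plan([.4046,.231,.105],Rt(1,35,1))
E
```

```text
rot [-0.106 -0.605 -0.335] n>= 4.0 then shift [-2.277 -9.1    5.31 ] | shift in current axes [-7.709 -6.893  3.044]
rot [-0.844  0.148  2.678] n>= 15.0 then shift [2.277 9.1   5.31 ] | shift in current axes [-7.709 -6.893  3.044]
```

Request:
send_rows(moves=[{"rx":-0.0265,"ry":-0.151,"rz":-0.084},{"rx":-0.0265,"ry":-0.151,"rz":-0.084},{"rx":-0.0265,"ry":-0.151,"rz":-0.084},{"rx":-0.0265,"ry":-0.151,"rz":-0.084},{"tx":-0.23,"ty":-0.91},{"tx":-0.23,"ty":-0.91},{"tx":-0.23,"ty":-0.91},{"tx":-0.23,"ty":-0.91},{"tx":-0.23,"ty":-0.91},{"tx":-0.23,"ty":-0.91},{"tx":-0.23,"ty":-0.91},{"tx":-0.23,"ty":-0.91},{"tx":-0.23,"ty":-0.91},{"tx":-0.23,"ty":-0.91},{"tz":0.8},{"tz":0.8},{"tz":0.8},{"tz":0.8},{"tz":0.4},{}])

```text
$.moves[0]: bad value
```

```bash
python3 - <<'E'
from h import *
o=get_obs();print(o["qpos"])
C=cam("wrist");im,P=cloud("wrist",C)
cv2.imwrite("pics/w1.png",im[...,::-1]);np.savez("w1.npz",im=im,P=P)
m=(P[...,2]>.047)&(P[...,2]<.062)&(abs(P[...,1]-.231)<.06)&(P[...,0]>.36)&(P[...,0]<.56)
q=P[m];print(m.sum(),q.min(0),q.max(0)); print(cv2.minAreaRect((q[:,:2]*1000).astype(np.float32)))
plan([.4046,.231,.105],Rt(1,35))
E
```

```text
[-1.34461439  0.43448355  0.02500423  1.57318312 -0.01162125  1.13401565
 -0.07508102]Traceback (most recent call last):
  File "<stdin>", line 6, in <module>
    return umr_minimum(a, axis, None, out, keepdims, initial, where)
ValueError: zero-size array to reduction operation minimum which has no identity
```

View pics/w1.png

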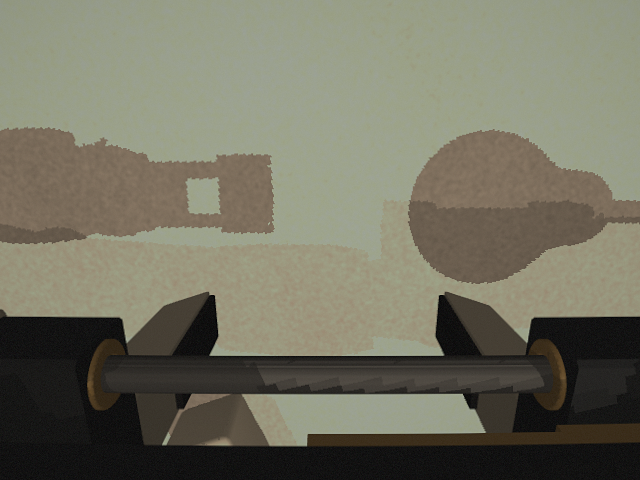

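The call was refused because every field must be given. The wrist picture shows only the bare bench from the start pose, with the fingers at (200,340) and (455,340).

Request:
send_rows(moves=[{"rx":-0.0265,"ry":-0.151,"rz":-0.084,"tx":0,"ty":0,"tz":0,"claw":0},{"rx":-0.0265,"ry":-0.151,"rz":-0.084,"tx":0,"ty":0,"tz":0,"claw":0},{"rx":-0.0265,"ry":-0.151,"rz":-0.084,"tx":0,"ty":0,"tz":0,"claw":0},{"rx":-0.0265,"ry":-0.151,"rz":-0.084,"tx":0,"ty":0,"tz":0,"claw":0},{"rx":0,"ry":0,"rz":0,"tx":-0.23,"ty":-0.91,"tz":0,"claw":0},{"rx":0,"ry":0,"rz":0,"tx":-0.23,"ty":-0.91,"tz":0,"claw":0},{"rx":0,"ry":0,"rz":0,"tx":-0.23,"ty":-0.91,"tz":0,"claw":0},{"rx":0,"ry":0,"rz":0,"tx":-0.23,"ty":-0.91,"tz":0,"claw":0},{"rx":0,"ry":0,"rz":0,"tx":-0.23,"ty":-0.91,"tz":0,"claw":0},{"rx":0,"ry":0,"rz":0,"tx":-0.23,"ty":-0.91,"tz":0,"claw":0},{"rx":0,"ry":0,"rz":0,"tx":-0.23,"ty":-0.91,"tz":0,"claw":0},{"rx":0,"ry":0,"rz":0,"tx":-0.23,"ty":-0.91,"tz":0,"claw":0},{"rx":0,"ry":0,"rz":0,"tx":-0.23,"ty":-0.91,"tz":0,"claw":0},{"rx":0,"ry":0,"rz":0,"tx":-0.23,"ty":-0.91,"tz":0,"claw":0},{"rx":0,"ry":0,"rz":0,"tx":0,"ty":0,"tz":0.8,"claw":0},{"rx":0,"ry":0,"rz":0,"tx":0,"ty":0,"tz":0.8,"claw":0},{"rx":0,"ry":0,"rz":0,"tx":0,"ty":0,"tz":0.8,"claw":0},{"rx":0,"ry":0,"rz":0,"tx":0,"ty":0,"tz":0.8,"claw":0},{"rx":0,"ry":0,"rz":0,"tx":0,"ty":0,"tz":0.4,"claw":0},{"rx":0,"ry":0,"rz":0,"tx":0,"ty":0,"tz":0,"claw":0}])

```text
time_s: 3.35
ee_pos: [0.3666, 0.2297, 0.161]
orientation: [-0.022, 2.531, 0.004]
ft_force: [0.3, -1.3, 0.4]
gripper_width: 0.0918
grasp_force: 0.0
```

```bash
python3 - <<'E'
from h import *
o=get_obs();print(o["qpos"].round(2),o["time_s"])
C=cam("wrist");im,P=cloud("wrist",C)
cv2.imwrite("pics/w2.png",im[...,::-1]);np.savez("w2.npz",im=im,P=P)
plan([.4046,.231,.105],Rt(1,35))
m=(P[...,2]>.047)&(P[...,2]<.062)&(abs(P[...,1]-.231)<.06)&(P[...,0]>.36)&(P[...,0]<.56)
q=P[m];print(m.sum(),q.min(0),q.max(0)); print(cv2.minAreaRect((q[:,:2]*1000).astype(np.float32)))
E
```

```text
[-1.53  0.06  0.39  2.53  1.15  0.58 -0.56] 3.35
rot [-0.001 -0.001  0.   ] n>= 1.0 then shift [0.026 0.007 1.704] | shift in current axes [0.025 0.009 1.704]
6504 [0.3870142  0.20554963 0.04700319] [0.51777934 0.26105009 0.05592808]
((452.1366882324219, 232.8860626220703), (130.264404296875, 54.042999267578125), 1.3330730199813843)
```

View pics/w2.png

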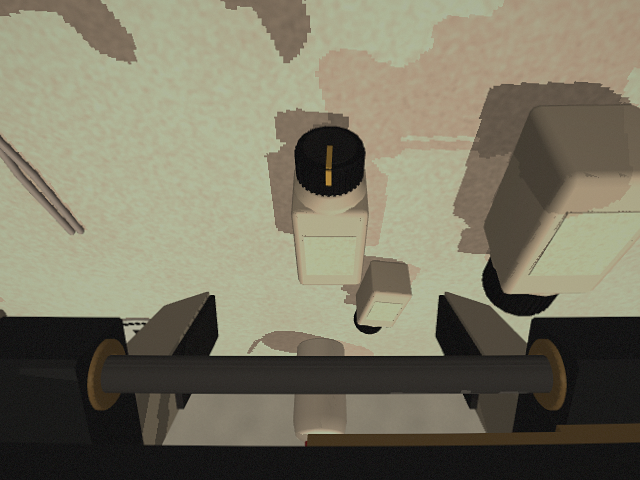

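The wrist view shows the bottle with the cap nearest, at (330,160). Its mark is vertical and the label faces up at (330,255). The fit agrees, with the centre at y = 0.233 and the base at x = 0.5175, so I'll compute the grasp shift.

```bash
python3 - <<'E'
from h import *
plan([.4604,.2325,.0234],Rt(1.2,35))
E
```

```text
rot [-0.003 -0.001 -0.003] n>= 1.0 then shift [0.053 0.012 4.176] | shift in current axes [0.051 0.024 4.176]
```

Request:
send_rows(moves=[{"rx":0,"ry":0,"rz":0,"tx":0.05,"ty":0.02,"tz":0.6,"claw":0},{"rx":0,"ry":0,"rz":0,"tx":0,"ty":0,"tz":0.6,"claw":0},{"rx":0,"ry":0,"rz":0,"tx":0,"ty":0,"tz":0.6,"claw":0},{"rx":0,"ry":0,"rz":0,"tx":0,"ty":0,"tz":0.6,"claw":0},{"rx":0,"ry":0,"rz":0,"tx":0,"ty":0,"tz":0.6,"claw":0},{"rx":0,"ry":0,"rz":0,"tx":0,"ty":0,"tz":0.6,"claw":0},{"rx":0,"ry":0,"rz":0,"tx":0,"ty":0,"tz":0.57,"claw":0},{"rx":0,"ry":0,"rz":0,"tx":0,"ty":0,"tz":0,"claw":0}])

```text
time_s: 4.4
ee_pos: [0.461, 0.2336, 0.0238]
orientation: [-0.022, 2.53, 0.008]
ft_force: [-0.2, 0.0, -0.7]
gripper_width: 0.0914
grasp_force: 0.0
```

```bash
python3 - <<'E'
from h import *
o=get_obs();print(o["qpos"].round(2))
plan([.4604,.2325,.0234],Rt(1.2,35))
E
```

```text
[-1.04  0.54  0.18  2.5   2.23  0.48 -1.53]
rot [-0.001  0.001 -0.003] n>= 1.0 then shift [ 0.019 -0.027 -0.002] | shift in current axes [ 0.019 -0.027 -0.002]
```

Request:
send_rows(moves=[{"rx":0,"ry":0,"rz":0,"tx":0,"ty":0,"tz":0,"claw":1},{"rx":0,"ry":0,"rz":0,"tx":0,"ty":0,"tz":0,"claw":1},{"rx":0,"ry":0,"rz":0,"tx":0,"ty":0,"tz":0,"claw":1},{"rx":0,"ry":0,"rz":0,"tx":0,"ty":0,"tz":0,"claw":1},{"rx":0,"ry":0,"rz":0,"tx":0,"ty":0,"tz":0,"claw":1},{"rx":0,"ry":0,"rz":0,"tx":0,"ty":0,"tz":0,"claw":1},{"rx":0,"ry":0,"rz":0,"tx":0,"ty":0,"tz":0,"claw":1}])

```text
time_s: 5.28
ee_pos: [0.4602, 0.2333, 0.0238]
orientation: [-0.023, 2.531, 0.008]
ft_force: [-3.9, -0.5, 6.8]
gripper_width: 0.0538
grasp_force: 30.0
```

Request:
send_rows(moves=[{"rx":0,"ry":0,"rz":0,"tx":-0.1,"ty":0,"tz":-0.15,"claw":1},{"rx":0,"ry":0,"rz":0,"tx":-0.2,"ty":0,"tz":-0.29,"claw":1},{"rx":0,"ry":0,"rz":0,"tx":-0.2,"ty":0,"tz":-0.29,"claw":1},{"rx":0,"ry":0,"rz":0,"tx":-0.2,"ty":0,"tz":-0.29,"claw":1},{"rx":0,"ry":0,"rz":0,"tx":-0.2,"ty":0,"tz":-0.29,"claw":1},{"rx":0,"ry":0,"rz":0,"tx":-0.2,"ty":0,"tz":-0.29,"claw":1},{"rx":0,"ry":0,"rz":0,"tx":-0.2,"ty":0,"tz":-0.29,"claw":1},{"rx":0,"ry":0,"rz":0,"tx":-0.2,"ty":0,"tz":-0.29,"claw":1},{"rx":0,"ry":0,"rz":0,"tx":-0.2,"ty":0,"tz":-0.29,"claw":1},{"rx":0,"ry":0,"rz":0,"tx":-0.1,"ty":0,"tz":-0.15,"claw":1},{"rx":0,"ry":0,"rz":0,"tx":0,"ty":0,"tz":0,"claw":1}])

```text
time_s: 6.65
ee_pos: [0.4586, 0.2331, 0.1508]
orientation: [-0.022, 2.532, 0.01]
ft_force: [0.3, -0.2, -3.6]
gripper_width: 0.0538
grasp_force: 30.0
```

```bash
python3 - <<'E'
from h import *
o=get_obs();print(o["qpos"].round(2),o["wrist_torque"])
im,P=cloud("wrist");cv2.imwrite("pics/w3.png",im[...,::-1])
im,P=cloud("top");cv2.imwrite("pics/t3.png",im[...,::-1])
v,u=np.mgrid[:480,:640]
m=(P[...,2]>.1)&(im.min(-1)>90)&(abs(P[...,0]-.45)<.12)&(abs(P[...,1]-.232)<.06)
q=P[m];print(m.sum(),np.nanmin(q,0) if m.any() else 0,np.nanmax(q,0) if m.any() else 0)
E
```

```text
[-1.59  0.24  0.82  2.44  1.22  0.26 -0.38] [0.07770743 1.36967473 0.03491379]
1677 [0.33563867 0.180325   0.1317651 ] [0.51721135 0.2746179  0.3404908 ]
```

View pics/w3.png

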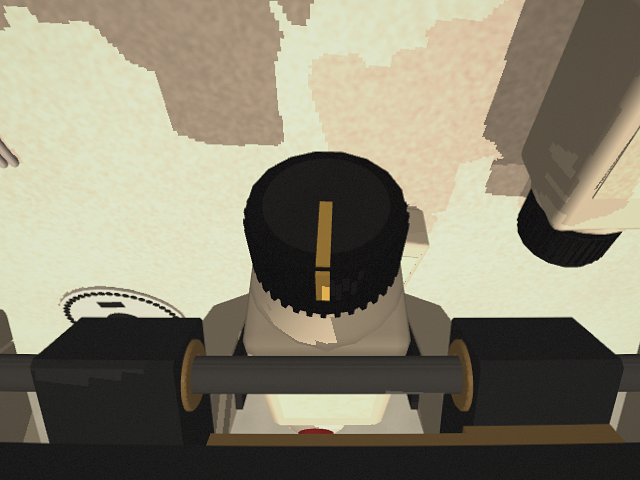

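The bottle is held firmly: the cap is at (325,230), square between the fingers. Next I'll yaw and carry it towards the tray.

```bash
python3 - <<'E'
from h import *
plan([.516,-.25,.17],Rt(-25,35))
E
```

```text
rot [ 0.261 -0.002  0.372] n>= 3.0 then shift [ -5.524 -10.335   3.269] | shift in current axes [ -1.279 -12.095   0.283]
```

Request:
send_rows(moves=[{"rx":0.065,"ry":0,"rz":0.093,"tx":0,"ty":0,"tz":0,"claw":1},{"rx":0.065,"ry":0,"rz":0.093,"tx":0,"ty":0,"tz":0,"claw":1},{"rx":0.065,"ry":0,"rz":0.093,"tx":0,"ty":0,"tz":0,"claw":1},{"rx":0.065,"ry":0,"rz":0.093,"tx":0,"ty":0,"tz":0,"claw":1},{"rx":0,"ry":0,"rz":0,"tx":-0.2,"ty":-0.37,"tz":0.115,"claw":1},{"rx":0,"ry":0,"rz":0,"tx":-0.4,"ty":-0.74,"tz":0.235,"claw":1},{"rx":0,"ry":0,"rz":0,"tx":-0.4,"ty":-0.74,"tz":0.235,"claw":1},{"rx":0,"ry":0,"rz":0,"tx":-0.4,"ty":-0.74,"tz":0.235,"claw":1},{"rx":0,"ry":0,"rz":0,"tx":-0.4,"ty":-0.74,"tz":0.235,"claw":1},{"rx":0,"ry":0,"rz":0,"tx":-0.4,"ty":-0.74,"tz":0.235,"claw":1},{"rx":0,"ry":0,"rz":0,"tx":-0.4,"ty":-0.74,"tz":0.235,"claw":1},{"rx":0,"ry":0,"rz":0,"tx":-0.4,"ty":-0.74,"tz":0.235,"claw":1},{"rx":0,"ry":0,"rz":0,"tx":-0.4,"ty":-0.74,"tz":0.235,"claw":1},{"rx":0,"ry":0,"rz":0,"tx":-0.4,"ty":-0.74,"tz":0.235,"claw":1},{"rx":0,"ry":0,"rz":0,"tx":-0.4,"ty":-0.74,"tz":0.235,"claw":1},{"rx":0,"ry":0,"rz":0,"tx":-0.4,"ty":-0.74,"tz":0.235,"claw":1},{"rx":0,"ry":0,"rz":0,"tx":-0.4,"ty":-0.74,"tz":0.235,"claw":1},{"rx":0,"ry":0,"rz":0,"tx":-0.3,"ty":-0.55,"tz":0.175,"claw":1},{"rx":0,"ry":0,"rz":0,"tx":-0.22,"ty":-0.4,"tz":0.13,"claw":1},{"rx":0,"ry":0,"rz":0,"tx":0,"ty":0,"tz":0,"claw":1}])

```text
time_s: 9.25
ee_pos: [0.5101, -0.1955, 0.1653]
orientation: [0.558, 2.486, -0.18]
ft_force: [0.0, 0.1, -4.7]
gripper_width: 0.0535
grasp_force: 30.0
```

```bash
python3 - <<'E'
from h import *
o=get_obs();print(o["qpos"].round(2))
plan([.516,-.25,.17],Rt(-25,35,1))
plan([.516,-.25,.17],Rt(-25,35))
E
```

```text
[-0.07  0.16  0.25  2.39  1.45  0.12 -0.12]
rot [-0.012  0.012  3.139] n>= 18.0 then shift [0.648 1.172 0.311] | shift in current axes [-0.653 -1.168  0.315]
rot [-0.008 -0.008 -0.002] n>= 1.0 then shift [-0.648 -1.172  0.311] | shift in current axes [-0.653 -1.168  0.315]
```

Request:
send_rows(moves=[{"rx":0,"ry":0,"rz":0.15,"tx":0,"ty":0,"tz":0,"claw":1},{"rx":0,"ry":0,"rz":0.15,"tx":0,"ty":0,"tz":0,"claw":1},{"rx":0,"ry":0,"rz":0.15,"tx":0,"ty":0,"tz":0,"claw":1},{"rx":0,"ry":0,"rz":0.15,"tx":0,"ty":0,"tz":0,"claw":1}])

```text
time_s: 9.75
ee_pos: [0.512, -0.1898, 0.1653]
orientation: [1.258, 2.206, 0.062]
ft_force: [0.2, 0.6, -4.8]
gripper_width: 0.0542
grasp_force: 30.0
```

```bash
python3 - <<'E'
from h import *
o=get_obs();print(o["qpos"].round(2))
plan([.516,-.25,.17],Rt(-25,35,1))
E
```

```text
[-0.07  0.16  0.25  2.39  1.45  0.12 -0.72]
rot [-0.009  0.005  2.542] n>= 15.0 then shift [0.664 1.321 0.32 ] | shift in current axes [-1.295 -0.715  0.317]
```

Request:
send_rows(moves=[{"rx":0,"ry":0,"rz":-0.15,"tx":0,"ty":0,"tz":0,"claw":1},{"rx":0,"ry":0,"rz":-0.15,"tx":0,"ty":0,"tz":0,"claw":1},{"rx":0,"ry":0,"rz":-0.15,"tx":0,"ty":0,"tz":0,"claw":1},{"rx":0,"ry":0,"rz":-0.15,"tx":0,"ty":0,"tz":0,"claw":1},{"rx":0,"ry":0,"rz":0,"tx":0.02,"ty":-0.25,"tz":0.27,"claw":1},{"rx":0,"ry":0,"rz":0,"tx":0.02,"ty":-0.25,"tz":0.27,"claw":1},{"rx":0,"ry":0,"rz":0,"tx":0.02,"ty":-0.25,"tz":0.27,"claw":1},{"rx":0,"ry":0,"rz":0,"tx":0.02,"ty":-0.25,"tz":0.27,"claw":1},{"rx":0,"ry":0,"rz":0,"tx":0.02,"ty":-0.25,"tz":0.27,"claw":1},{"rx":0,"ry":0,"rz":0,"tx":0,"ty":0,"tz":0,"claw":1},{"rx":0,"ry":0,"rz":0,"tx":0,"ty":0,"tz":0,"claw":1}])

```text
time_s: 11.12
ee_pos: [0.5162, -0.2471, 0.1193]
orientation: [0.546, 2.488, -0.176]
ft_force: [-0.6, -0.7, -4.9]
gripper_width: 0.0533
grasp_force: 30.0
```

```bash
python3 - <<'E'
from h import *
o=get_obs();print(o["qpos"].round(2))
plan([.516,-.25,.12],Rt(-25,35,1))
E
```

```text
[ 0.51  0.31 -0.24  2.36  2.23  0.19 -0.75]
rot [ 1.200e-02 -3.000e-03 -3.137e+00] n>= 18.0 then shift [0.031 0.068 0.   ] | shift in current axes [-0.031 -0.068  0.   ]
```

Good: q7 = −0.75, so a turn of −π about the tool z ends near q7 = 2.39, inside its range.

Request:
send_rows(moves=[{"rx":0,"ry":0,"rz":-0.1,"tx":0,"ty":0,"tz":0,"claw":1},{"rx":0,"ry":0,"rz":-0.17,"tx":0,"ty":0,"tz":0,"claw":1},{"rx":0,"ry":0,"rz":-0.17,"tx":0,"ty":0,"tz":0,"claw":1},{"rx":0,"ry":0,"rz":-0.17,"tx":0,"ty":0,"tz":0,"claw":1},{"rx":0,"ry":0,"rz":-0.17,"tx":0,"ty":0,"tz":0,"claw":1},{"rx":0,"ry":0,"rz":-0.17,"tx":0,"ty":0,"tz":0,"claw":1},{"rx":0,"ry":0,"rz":-0.17,"tx":0,"ty":0,"tz":0,"claw":1},{"rx":0,"ry":0,"rz":-0.17,"tx":0,"ty":0,"tz":0,"claw":1},{"rx":0,"ry":0,"rz":-0.17,"tx":0,"ty":0,"tz":0,"claw":1},{"rx":0,"ry":0,"rz":-0.17,"tx":0,"ty":0,"tz":0,"claw":1},{"rx":0,"ry":0,"rz":-0.17,"tx":0,"ty":0,"tz":0,"claw":1},{"rx":0,"ry":0,"rz":-0.17,"tx":0,"ty":0,"tz":0,"claw":1},{"rx":0,"ry":0,"rz":-0.17,"tx":0,"ty":0,"tz":0,"claw":1},{"rx":0,"ry":0,"rz":-0.17,"tx":0,"ty":0,"tz":0,"claw":1},{"rx":0,"ry":0,"rz":-0.17,"tx":0,"ty":0,"tz":0,"claw":1},{"rx":0,"ry":0,"rz":-0.17,"tx":0,"ty":0,"tz":0,"claw":1},{"rx":0,"ry":0,"rz":-0.17,"tx":0,"ty":0,"tz":0,"claw":1},{"rx":0,"ry":0,"rz":-0.17,"tx":0,"ty":0,"tz":0,"claw":1},{"rx":0,"ry":0,"rz":-0.14,"tx":0,"ty":0,"tz":0,"claw":1},{"rx":0,"ry":0,"rz":0,"tx":0,"ty":0,"tz":0,"claw":1}])

```text
time_s: 13.62
ee_pos: [0.5169, -0.2472, 0.1201]
orientation: [2.811, -0.635, 0.879]
ft_force: [0.2, -0.3, -5.3]
gripper_width: 0.054
grasp_force: 30.0
```

```bash
python3 - <<'E'
from h import *
o=get_obs();print(o["qpos"].round(2))
plan([.516,-.25,.064],Rt(-25,35,1))
im,P=cloud("scene");cv2.imwrite("pics/s4.png",cv2.resize(im[200:400,120:360],None,fx=3,fy=3)[...,::-1])
im2,P2=cloud("top")
q=np.r_[P[np.isfinite(P[...,0])],P2[np.isfinite(P2[...,0])]]
n=(abs(q[:,0]-.52)<.05)&(abs(q[:,1]+.25)<.05)
for z0 in np.arange(.05,.2,.012):
    k=q[n&(q[:,2]>z0)&(q[:,2]<z0+.012)]; print(z0.round(3),len(k),k[:,:2].min(0).round(3) if len(k) else '',k[:,:2].max(0).round(3) if len(k) else '')
E
```

```text
[-0.01  0.31  0.39  2.39  3.48  0.15  1.1 ]
rot [ 0.002  0.006 -0.007] n>= 1.0 then shift [-0.797  0.073  1.155] | shift in current axes [-0.79   0.076  1.16 ]
0.05 0  
0.062 54 [ 0.506 -0.272] [ 0.532 -0.224]
0.074 59 [ 0.485 -0.275] [ 0.536 -0.226]
0.086 60 [ 0.492 -0.276] [ 0.541 -0.231]
0.098 57 [ 0.5   -0.278] [ 0.545 -0.232]
0.11 61 [ 0.513 -0.281] [ 0.549 -0.232]
0.122 123 [ 0.487 -0.29 ] [ 0.554 -0.211]
0.134 232 [ 0.484 -0.287] [ 0.556 -0.205]
0.146 363 [ 0.481 -0.287] [ 0.556 -0.203]
0.158 368 [ 0.474 -0.282] [ 0.554 -0.2  ]
0.17 273 [ 0.471 -0.287] [ 0.559 -0.201]
0.182 760 [ 0.471 -0.291] [ 0.559 -0.201]
0.194 561 [ 0.47  -0.299] [ 0.54 -0.2 ]
```

View pics/s4.png

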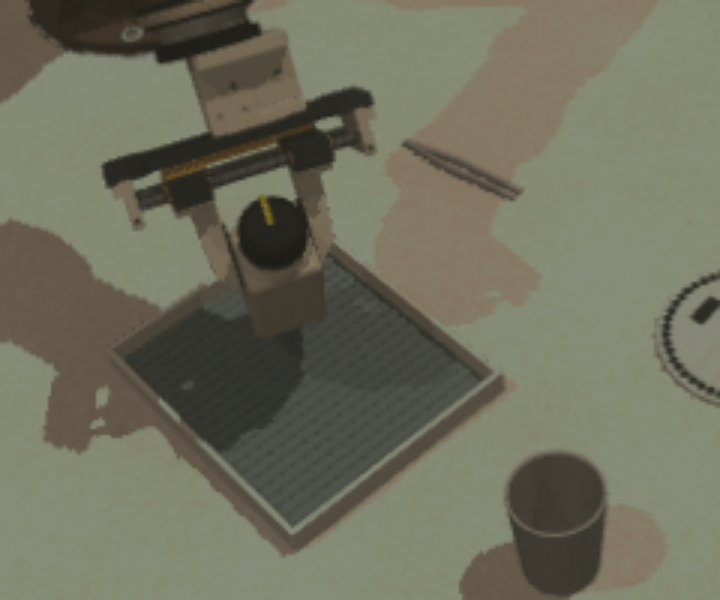

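The bottle is roughly upright between the fingers over the tray (crop pixel (275,270)), with the yellow mark pointing back. The point slices suggest a lean, so I'll measure it by plane fits.

```bash
cat >> h.py <<'E'
def lean(c,zlo,zhi,rad=.06,names=("scene",)):
    """RANSAC vertical-ish plane(s) of the bottle flank"""
    rng=np.random.default_rng(0)
    for nm in names:
        im,P=cloud(nm); m=np.isfinite(P[...,0])&(im.max(-1)>45)&(P[...,2]>zlo)&(P[...,2]<zhi)&(np.hypot(P[...,0]-c[0],P[...,1]-c[1])<rad)
        q=P[m]
        for k in range(2):
            if len(q)<40: break
            best=None
            for _ in range(600):
                a=q[rng.choice(len(q),3,False)];n=np.cross(a[1]-a[0],a[2]-a[0]);l=np.linalg.norm(n)
                if l<1e-7: continue
                n/=l; i=abs((q-a[0])@n)<.002
                if best is None or i.sum()>best.sum(): best=i
            s=q[best];n=np.linalg.svd(s-s.mean(0))[2][2]
            if n[0]<0:n=-n
            print(nm,len(s),"c",s.mean(0).round(3),"n",n.round(3),"az",np.rad2deg(np.arctan2(n[1],n[0])).round(1),"elev",np.rad2deg(np.arcsin(n[2])).round(1),"z",s[:,2].min().round(3),s[:,2].max().round(3))
            q=q[~best]
E
python3 - <<'E'
from h import *
lean((.525,-.25),.055,.15)
E
```

```text
scene 396 c [ 0.535 -0.257  0.107] n [ 0.858 -0.383 -0.342] az -24.0 elev -20.0 z 0.059 0.149
scene 126 c [ 0.514 -0.252  0.14 ] n [ 0.719 -0.338  0.607] az -25.2 elev 37.4 z 0.113 0.15
```

There was no slip. The standing pose needs the tool 55° from down, since the 180° turn leaves a 20° lean. I'll tilt it by the remaining 20°.

```bash
python3 - <<'E'
from h import *
plan([.516,-.245,.074],Rt(-24.5,55,1))
E
```

```text
rot [ 0.01   0.355 -0.016] n>= 2.0 then shift [-0.969 -0.056  0.621] | shift in current axes [-0.693 -0.05   0.919]
```

Request:
send_rows(moves=[{"rx":0.002,"ry":0.071,"rz":-0.003,"tx":0,"ty":0,"tz":0,"claw":1},{"rx":0.002,"ry":0.071,"rz":-0.003,"tx":0,"ty":0,"tz":0,"claw":1},{"rx":0.002,"ry":0.071,"rz":-0.003,"tx":0,"ty":0,"tz":0,"claw":1},{"rx":0.002,"ry":0.071,"rz":-0.003,"tx":0,"ty":0,"tz":0,"claw":1},{"rx":0.002,"ry":0.071,"rz":-0.003,"tx":0,"ty":0,"tz":0,"claw":1},{"rx":0,"ry":0,"rz":0,"tx":-0.24,"ty":-0.02,"tz":0.16,"claw":1},{"rx":0,"ry":0,"rz":0,"tx":-0.24,"ty":-0.02,"tz":0.16,"claw":1},{"rx":0,"ry":0,"rz":0,"tx":-0.24,"ty":-0.02,"tz":0.15,"claw":1},{"rx":0,"ry":0,"rz":0,"tx":-0.24,"ty":0,"tz":0.15,"claw":1},{"rx":0,"ry":0,"rz":0,"tx":0,"ty":0,"tz":0,"claw":1},{"rx":0,"ry":0,"rz":0,"tx":0,"ty":0,"tz":0,"claw":1}])

```text
time_s: 15.15
ee_pos: [0.5167, -0.2391, 0.0585]
orientation: [2.662, -0.549, 1.209]
ft_force: [-8.2, 1.7, 17.6]
gripper_width: 0.0539
grasp_force: 30.0
```

```bash
python3 - <<'E'
from h import *
o=get_obs();print(o["qpos"].round(2),o["ft_force"])
plan([.516,-.245,.064],Rt(-24.5,55,1))
lean((.525,-.25),.03,.12)
E
```

```text
[ 0.78  0.69 -0.65  2.57  2.69  0.98  2.04] [-8.15493754  1.74437515 17.64800799]
rot [-0.017  0.107  0.013] n>= 1.0 then shift [ 0.138  0.142 -0.041] | shift in current axes [ 0.131  0.143 -0.058]
scene 379 c [ 0.537 -0.249  0.068] n [ 0.901 -0.425 -0.085] az -25.3 elev -4.9 z 0.03 0.118
scene 227 c [ 0.497 -0.245  0.086] n [ 0.605 -0.256  0.754] az -23.0 elev 48.9 z 0.053 0.109
```

The elbow joint is at its limit here (q4 = 2.57) and the bottle touches with about 18 N. I'll lift it and move it outward within the tray, then finish the tilt.

```bash
python3 - <<'E'
from h import *
p,R,o=pose()
plan(p+[0,0,.03],R); plan([.556,-.255,.085],Rt(-24.5,55,1))
E
```

```text
rot [0. 0. 0.] n>= 0.0 then shift [ 0.565 -0.    -0.494] | shift in current axes [ 0.565 -0.    -0.494]
rot [-0.017  0.107  0.013] n>= 1.0 then shift [ 1.149 -0.045  0.488] | shift in current axes [ 1.195 -0.023  0.363]
```

Request:
send_rows(moves=[{"rx":0,"ry":0,"rz":0,"tx":0.28,"ty":0,"tz":-0.25,"claw":1},{"rx":0,"ry":0,"rz":0,"tx":0.28,"ty":0,"tz":-0.25,"claw":1},{"rx":0,"ry":0,"rz":0,"tx":0.16,"ty":0,"tz":0.21,"claw":1},{"rx":0,"ry":0,"rz":0,"tx":0.16,"ty":0,"tz":0.21,"claw":1},{"rx":0,"ry":0,"rz":0,"tx":0.16,"ty":0,"tz":0.21,"claw":1},{"rx":0,"ry":0,"rz":0,"tx":0.16,"ty":0,"tz":0.21,"claw":1},{"rx":0,"ry":0,"rz":0,"tx":0,"ty":0,"tz":0,"claw":1},{"rx":0,"ry":0,"rz":0,"tx":0,"ty":0,"tz":0,"claw":1}])

```text
time_s: 16.2
ee_pos: [0.5537, -0.2539, 0.0827]
orientation: [2.669, -0.546, 1.201]
ft_force: [-0.5, -0.1, -4.6]
gripper_width: 0.0539
grasp_force: 30.0
```

```bash
python3 - <<'E'
from h import *
o=get_obs();print(o["qpos"].round(2),o["ft_force"])
plan([.556,-.255,.085],Rt(-24.5,55,1))
lean((.565,-.26),.045,.14)
E
```

```text
[ 0.79  0.61 -0.64  2.46  2.65  0.79  2.09] [-0.50492292 -0.05704302 -4.57756324]
rot [-0.019  0.114  0.015] n>= 1.0 then shift [0.085 0.001 0.019] | shift in current axes [0.086 0.003 0.009]
scene 472 c [ 0.574 -0.263  0.087] n [ 0.903 -0.415 -0.113] az -24.7 elev -6.5 z 0.045 0.129
scene 263 c [ 0.539 -0.249  0.112] n [ 0.633 -0.271  0.725] az -23.2 elev 46.5 z 0.079 0.132
```

Request:
send_rows(moves=[{"rx":-0.009,"ry":0.057,"rz":0.007,"tx":0.04,"ty":0,"tz":0,"claw":1},{"rx":-0.01,"ry":0.057,"rz":0.008,"tx":0.04,"ty":0,"tz":0,"claw":1},{"rx":0,"ry":0,"rz":0,"tx":0,"ty":0,"tz":0,"claw":1},{"rx":0,"ry":0,"rz":0,"tx":0,"ty":0,"tz":0,"claw":1}])

```text
time_s: 16.75
ee_pos: [0.5559, -0.2548, 0.0853]
orientation: [2.567, -0.557, 1.335]
ft_force: [0.4, 0.6, -5.0]
gripper_width: 0.0539
grasp_force: 30.0
```

```bash
python3 - <<'E'
from h import *
o=get_obs();print(o["qpos"].round(2),o["ft_force"])
plan([.556,-.255,.064],Rt(-24.5,55,1))
lean((.565,-.26),.03,.14)
E
```

```text
[ 0.77  0.7  -0.66  2.53  2.71  1.06  2.04] [ 0.36346407  0.56441242 -5.04838534]
rot [-0.001  0.001 -0.   ] n>= 1.0 then shift [-0.434  0.003  0.31 ] | shift in current axes [-0.434  0.004  0.31 ]
scene 588 c [ 0.575 -0.264  0.086] n [ 0.9   -0.436 -0.004] az -25.9 elev -0.2 z 0.038 0.132
scene 236 c [ 0.54  -0.249  0.111] n [ 0.519 -0.231  0.823] az -24.0 elev 55.4 z 0.083 0.13
```

Request:
send_rows(moves=[{"rx":0,"ry":0,"rz":0,"tx":0.11,"ty":0,"tz":0.15,"claw":1},{"rx":0,"ry":0,"rz":0,"tx":0.11,"ty":0,"tz":0.15,"claw":1},{"rx":0,"ry":0,"rz":0,"tx":-0.08,"ty":0,"tz":0.06,"claw":1},{"rx":0,"ry":0,"rz":0,"tx":-0.08,"ty":0,"tz":0.06,"claw":1},{"rx":0,"ry":0,"rz":0,"tx":-0.08,"ty":0,"tz":0.06,"claw":1},{"rx":0,"ry":0,"rz":0,"tx":-0.06,"ty":0,"tz":0.04,"claw":1},{"rx":0,"ry":0,"rz":0,"tx":0,"ty":0,"tz":0,"claw":1}])

```text
time_s: 17.68
ee_pos: [0.5696, -0.2611, 0.0704]
orientation: [2.566, -0.558, 1.335]
ft_force: [0.9, 0.5, -5.2]
gripper_width: 0.0534
grasp_force: 30.0
```

```bash
python3 - <<'E'
from h import *
o=get_obs();print(o["qpos"].round(2),o["ft_force"])
plan([.57,-.261,.064],Rt(-24.5,55,1))
lean((.58,-.267),.02,.12)
E
```

```text
[ 0.76  0.75 -0.64  2.49  2.72  1.08  2.05] [ 0.89881944  0.50848998 -5.17476933]
rot [-0.     0.    -0.001] n>= 1.0 then shift [-0.127 -0.006  0.099] | shift in current axes [-0.127 -0.006  0.099]
scene 554 c [ 0.588 -0.27   0.072] n [ 0.902 -0.431  0.013] az -25.6 elev 0.7 z 0.024 0.12
scene 232 c [ 0.553 -0.259  0.096] n [ 0.511 -0.239  0.826] az -25.0 elev 55.7 z 0.066 0.112
```

Request:
send_rows(moves=[{"rx":0,"ry":0,"rz":0,"tx":-0.04,"ty":0,"tz":0.03,"claw":1},{"rx":0,"ry":0,"rz":0,"tx":-0.03,"ty":0,"tz":0.02,"claw":1},{"rx":0,"ry":0,"rz":0,"tx":-0.03,"ty":0,"tz":0.02,"claw":1},{"rx":0,"ry":0,"rz":0,"tx":0,"ty":0,"tz":0,"claw":1}])

```text
time_s: 18.23
ee_pos: [0.5697, -0.2612, 0.0659]
orientation: [2.565, -0.558, 1.336]
ft_force: [-0.3, 0.1, -4.8]
gripper_width: 0.0539
grasp_force: 30.0
```

Request:
send_rows(moves=[{"rx":0,"ry":0,"rz":0,"tx":-0.02,"ty":0,"tz":0.014,"claw":1},{"rx":0,"ry":0,"rz":0,"tx":-0.02,"ty":0,"tz":0.014,"claw":1},{"rx":0,"ry":0,"rz":0,"tx":0,"ty":0,"tz":0,"claw":1}])

```text
time_s: 18.6
ee_pos: [0.5698, -0.2612, 0.064]
orientation: [2.565, -0.557, 1.336]
ft_force: [-0.7, 0.0, -4.6]
gripper_width: 0.0538
grasp_force: 30.0
```

Request:
send_rows(moves=[{"rx":0,"ry":0,"rz":0,"tx":-0.02,"ty":0,"tz":0.014,"claw":1},{"rx":0,"ry":0,"rz":0,"tx":-0.02,"ty":0,"tz":0.014,"claw":1},{"rx":0,"ry":0,"rz":0,"tx":0,"ty":0,"tz":0,"claw":1}])

```text
time_s: 18.98
ee_pos: [0.5698, -0.2612, 0.062]
orientation: [2.565, -0.558, 1.336]
ft_force: [0.4, 0.5, -4.8]
gripper_width: 0.0539
grasp_force: 30.0
```

Request:
send_rows(moves=[{"rx":0,"ry":0,"rz":0,"tx":-0.02,"ty":0,"tz":0.014,"claw":1},{"rx":0,"ry":0,"rz":0,"tx":-0.02,"ty":0,"tz":0.014,"claw":1},{"rx":0,"ry":0,"rz":0,"tx":0,"ty":0,"tz":0,"claw":1}])

```text
time_s: 19.35
ee_pos: [0.5698, -0.2613, 0.0601]
orientation: [2.565, -0.558, 1.336]
ft_force: [0.8, 0.0, -4.8]
gripper_width: 0.0537
grasp_force: 30.0
```

Request:
send_rows(moves=[{"rx":0,"ry":0,"rz":0,"tx":-0.02,"ty":0,"tz":0.014,"claw":1},{"rx":0,"ry":0,"rz":0,"tx":-0.02,"ty":0,"tz":0.014,"claw":1},{"rx":0,"ry":0,"rz":0,"tx":0,"ty":0,"tz":0,"claw":1}])

```text
time_s: 19.73
ee_pos: [0.5698, -0.2612, 0.0582]
orientation: [2.565, -0.557, 1.336]
ft_force: [0.1, 0.1, -4.3]
gripper_width: 0.0538
grasp_force: 30.0
```

```bash
python3 - <<'E'
from h import *
lean((.58,-.267),-.005,.12)
im,P=cloud("scene")
m=(abs(P[...,0]-.516)<.07)&(abs(P[...,1]+.25)<.09)&(P[...,2]<.018);print("liner z",np.nanmedian(P[m][:,2]))
t=(im.max(-1)<45)&(abs(P[...,0]-.57)<.03)&(abs(P[...,1]+.26)<.03)&(P[...,2]>.09);print("cap z",np.nanpercentile(P[t][:,2],[50,95]))
E
```

```text
scene 809 c [ 0.584 -0.277  0.007] n [ 0.006 -0.001  1.   ] az -8.5 elev 89.6 z 0.005 0.01
scene 533 c [ 0.588 -0.27   0.059] n [ 0.903 -0.43   0.011] az -25.5 elev 0.6 z 0.003 0.118
liner z 0.007049475680543926
cap z [0.13737356 0.14050408]
```

Request:
send_rows(moves=[{"rx":0,"ry":0,"rz":0,"tx":-0.02,"ty":0,"tz":0.014,"claw":1},{"rx":0,"ry":0,"rz":0,"tx":-0.02,"ty":0,"tz":0.014,"claw":1},{"rx":0,"ry":0,"rz":0,"tx":0,"ty":0,"tz":0,"claw":1}])

```text
time_s: 20.2
ee_pos: [0.5701, -0.2613, 0.0571]
orientation: [2.564, -0.557, 1.338]
ft_force: [-2.8, 0.5, 4.9]
gripper_width: 0.0536
grasp_force: 30.0
```

It has touched down, so I'll release and back away.

Request:
send_rows(moves=[{"rx":0,"ry":0,"rz":0,"tx":0,"ty":0,"tz":0,"claw":0.2},{"rx":0,"ry":0,"rz":0,"tx":0,"ty":0,"tz":0,"claw":0},{"rx":0,"ry":0,"rz":0,"tx":0,"ty":0,"tz":0,"claw":0},{"rx":0,"ry":0,"rz":0,"tx":0,"ty":0,"tz":0,"claw":0},{"rx":0,"ry":0,"rz":0,"tx":0,"ty":0,"tz":0,"claw":0},{"rx":0,"ry":0,"rz":0,"tx":0,"ty":0,"tz":-0.4,"claw":0},{"rx":0,"ry":0,"rz":0,"tx":0,"ty":0,"tz":-0.6,"claw":0},{"rx":0,"ry":0,"rz":0,"tx":0,"ty":0,"tz":-0.6,"claw":0},{"rx":0,"ry":0,"rz":0,"tx":0,"ty":0,"tz":-0.6,"claw":0},{"rx":0,"ry":0,"rz":0,"tx":0,"ty":0,"tz":0,"claw":0}])

```text
time_s: 21.45
ee_pos: [0.5304, -0.2327, 0.0847]
orientation: [2.587, -0.548, 1.319]
ft_force: [-0.0, 0.3, 0.3]
gripper_width: 0.0919
grasp_force: 0.0
```

```bash
python3 - <<'E'
from h import *
o=get_obs();print(o["qpos"].round(2),o["ft_force"])
lean((.58,-.267),.013,.12)
im,P=cloud("top");cv2.imwrite("pics/t5.png",cv2.resize(im[200:360,360:560],None,fx=3,fy=3)[...,::-1])
t=(im.max(-1)<60)&(abs(P[...,0]-.57)<.035)&(abs(P[...,1]+.26)<.035)&(P[...,2]>.125);q=P[t];print(t.sum(),q.min(0),q.max(0),np.median(q,0))
E
```

```text
[ 1.09  0.98 -1.21  2.57  2.46  1.32  2.48] [-0.01966359  0.31408459  0.25881897]
scene 547 c [ 0.589 -0.27   0.061] n [ 0.898 -0.44   0.001] az -26.1 elev 0.1 z 0.013 0.118
scene 132 c [ 0.609 -0.267  0.061] n [ 0.852 -0.159  0.499] az -10.6 elev 29.9 z 0.013 0.115
466 [ 0.54243065 -0.28184806  0.12503181] [ 0.58865271 -0.237282    0.1426523 ] [ 0.56515617 -0.25984924  0.13705882]
```

View pics/t5.png

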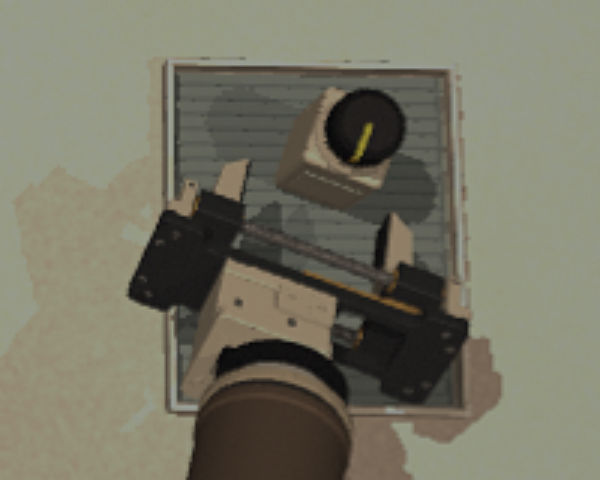

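The bottle stands upright in the tray with the cap at (365,128) in the crop, cap centre (0.565, −0.259), top 0.137. I'll rise, unwind the wrist by rz +π, then point down.

Request:
send_rows(moves=[{"rx":0,"ry":0,"rz":0,"tx":0.3,"ty":0,"tz":-0.4,"claw":0},{"rx":0,"ry":0,"rz":0,"tx":0.6,"ty":0,"tz":-0.5,"claw":0},{"rx":0,"ry":0,"rz":0,"tx":0.7,"ty":0,"tz":-0.5,"claw":0},{"rx":0,"ry":0,"rz":0,"tx":0.7,"ty":0,"tz":-0.5,"claw":0},{"rx":0,"ry":0,"rz":0,"tx":0.7,"ty":0,"tz":-0.5,"claw":0},{"rx":0,"ry":0,"rz":0,"tx":0.7,"ty":0,"tz":-0.5,"claw":0},{"rx":0,"ry":0,"rz":0,"tx":0.7,"ty":0,"tz":-0.5,"claw":0},{"rx":0,"ry":0,"rz":0,"tx":0,"ty":0,"tz":0,"claw":0}])

```text
time_s: 22.55
ee_pos: [0.5261, -0.2316, 0.3097]
orientation: [2.576, -0.536, 1.311]
ft_force: [0.1, -0.3, -0.0]
gripper_width: 0.0919
grasp_force: 0.0
```

```bash
python3 - <<'E'
from h import *
o=get_obs();print(o["qpos"].round(2))
E
```

```text
[ 1.53  0.03 -1.26  2.35  2.41  0.21  2.25]
```

Request:
send_rows(moves=[{"rx":0,"ry":0,"rz":0.18,"tx":0,"ty":0,"tz":0,"claw":0},{"rx":0,"ry":0,"rz":0.18,"tx":0,"ty":0,"tz":0,"claw":0},{"rx":0,"ry":0,"rz":0.18,"tx":0,"ty":0,"tz":0,"claw":0},{"rx":0,"ry":0,"rz":0.18,"tx":0,"ty":0,"tz":0,"claw":0},{"rx":0,"ry":0,"rz":0.18,"tx":0,"ty":0,"tz":0,"claw":0},{"rx":0,"ry":0,"rz":0.18,"tx":0,"ty":0,"tz":0,"claw":0},{"rx":0,"ry":0,"rz":0.18,"tx":0,"ty":0,"tz":0,"claw":0},{"rx":0,"ry":0,"rz":0.18,"tx":0,"ty":0,"tz":0,"claw":0},{"rx":0,"ry":0,"rz":0.18,"tx":0,"ty":0,"tz":0,"claw":0},{"rx":0,"ry":0,"rz":0.18,"tx":0,"ty":0,"tz":0,"claw":0},{"rx":0,"ry":0,"rz":0.18,"tx":0,"ty":0,"tz":0,"claw":0},{"rx":0,"ry":0,"rz":0.18,"tx":0,"ty":0,"tz":0,"claw":0},{"rx":0,"ry":0,"rz":0.18,"tx":0,"ty":0,"tz":0,"claw":0},{"rx":0,"ry":0,"rz":0.18,"tx":0,"ty":0,"tz":0,"claw":0}])

```text
time_s: 24.3
ee_pos: [0.5255, -0.2303, 0.3049]
orientation: [-0.23, 2.253, -0.572]
ft_force: [-0.3, -0.0, 0.5]
gripper_width: 0.0919
grasp_force: 0.0
```

```bash
python3 - <<'E'
from h import *
p,R,o=pose();print(o["qpos"].round(2));print(R.round(2))
plan([.5655,-.259,.21],Rt(-25,0))
plan([.5655,-.259,.21],Rt(0,0))
E
```

```text
[ 1.53  0.04 -1.26  2.35  2.4   0.22 -0.28]
[[-0.68  0.02  0.74]
 [-0.34  0.88 -0.33]
 [-0.66 -0.47 -0.59]]
rot [-0.284  0.91   0.591] n>= 6.0 then shift [-1.21  -0.227  2.373] | shift in current axes [1.12  0.499 2.376]
rot [-0.468  0.815  0.188] n>= 5.0 then shift [-1.001 -0.718  2.373] | shift in current axes [1.12  0.499 2.376]
```

Request:
send_rows(moves=[{"rx":-0.078,"ry":0.136,"rz":0.031,"tx":0,"ty":0,"tz":0,"claw":0},{"rx":-0.078,"ry":0.136,"rz":0.031,"tx":0,"ty":0,"tz":0,"claw":0},{"rx":-0.078,"ry":0.136,"rz":0.031,"tx":0,"ty":0,"tz":0,"claw":0},{"rx":-0.078,"ry":0.136,"rz":0.031,"tx":0,"ty":0,"tz":0,"claw":0},{"rx":-0.078,"ry":0.136,"rz":0.031,"tx":0,"ty":0,"tz":0,"claw":0},{"rx":-0.078,"ry":0.136,"rz":0.031,"tx":0,"ty":0,"tz":0,"claw":0},{"rx":0,"ry":0,"rz":0,"tx":0,"ty":0,"tz":0,"claw":0}])

```text
time_s: 25.18
ee_pos: [0.5222, -0.2898, 0.3225]
orientation: [-0.041, 2.59, -0.574]
ft_force: [0.5, 0.3, 0.4]
gripper_width: 0.0918
grasp_force: 0.0
```

```bash
python3 - <<'E'
from h import *
p,R,o=pose();print(o["qpos"].round(2));print(R.round(2))
plan([.5655,-.259,.21],Rt(0,0))
E
```

```text
[ 1.31  0.12 -1.11  2.02  0.75  0.58  1.3 ]
[[-0.88  0.07  0.46]
 [-0.13  0.91 -0.39]
 [-0.45 -0.41 -0.8 ]]
rot [-0.428  0.492  0.031] n>= 3.0 then shift [-1.082  0.769  2.812] | shift in current axes [0.214 1.919 2.437]
```

Request:
send_rows(moves=[{"rx":-0.107,"ry":0.123,"rz":0.008,"tx":0,"ty":0,"tz":0,"claw":0},{"rx":-0.107,"ry":0.123,"rz":0.008,"tx":0,"ty":0,"tz":0,"claw":0},{"rx":-0.107,"ry":0.123,"rz":0.008,"tx":0,"ty":0,"tz":0,"claw":0},{"rx":-0.107,"ry":0.123,"rz":0.008,"tx":0,"ty":0,"tz":0,"claw":0},{"rx":0,"ry":0,"rz":0,"tx":0,"ty":0,"tz":0,"claw":0},{"rx":0,"ry":0,"rz":0,"tx":0,"ty":0,"tz":0,"claw":0}])

```text
time_s: 25.92
ee_pos: [0.5215, -0.2896, 0.3218]
orientation: [-0.0, 3.141, -0.012]
ft_force: [0.8, 1.4, -0.4]
gripper_width: 0.0916
grasp_force: 0.0
```

```bash
python3 - <<'E'
from h import *
p,R,o=pose();print(o["qpos"].round(2));print(R.round(2))
plan([.5655,-.259,.21],Rt(0,0)); plan([.5655,-.259,.21],Rt(45,0))
E
```

```text
[ 1.09  0.53 -1.07  1.44  0.47  1.44  1.58]
[[-1.   -0.    0.  ]
 [-0.    1.   -0.01]
 [-0.   -0.01 -1.  ]]
rot [-0.008  0.001  0.   ] n>= 1.0 then shift [-1.099  0.765  2.796] | shift in current axes [-1.096  0.786  2.791]
rot [-0.007 -0.002 -0.785] n>= 5.0 then shift [-1.318 -0.236  2.796] | shift in current axes [-1.096  0.786  2.791]
```

Request:
send_rows(moves=[{"rx":-0.008,"ry":0,"rz":0,"tx":-0.27,"ty":0.2,"tz":0.2,"claw":0},{"rx":0,"ry":0,"rz":0,"tx":-0.27,"ty":0.2,"tz":0.4,"claw":0},{"rx":0,"ry":0,"rz":0,"tx":-0.27,"ty":0.19,"tz":0.4,"claw":0},{"rx":0,"ry":0,"rz":0,"tx":-0.27,"ty":0.18,"tz":0.4,"claw":0},{"rx":0,"ry":0,"rz":-0.155,"tx":0,"ty":0,"tz":0.3,"claw":0},{"rx":0,"ry":0,"rz":-0.155,"tx":0,"ty":0,"tz":0.2,"claw":0},{"rx":0,"ry":0,"rz":-0.155,"tx":0,"ty":0,"tz":0.2,"claw":0},{"rx":0,"ry":0,"rz":-0.155,"tx":0,"ty":0,"tz":0.2,"claw":0},{"rx":0,"ry":0,"rz":-0.155,"tx":0,"ty":0,"tz":0.2,"claw":0},{"rx":0,"ry":0,"rz":-0.155,"tx":0,"ty":0,"tz":0,"claw":0},{"rx":0,"ry":0,"rz":0,"tx":0,"ty":0,"tz":0,"claw":0},{"rx":0,"ry":0,"rz":0,"tx":0,"ty":0,"tz":0,"claw":0}])

```text
time_s: 27.42
ee_pos: [0.5653, -0.258, 0.2229]
orientation: [-1.403, 2.807, 0.009]
ft_force: [-0.4, -0.3, 0.1]
gripper_width: 0.0921
grasp_force: 0.0
```

```bash
python3 - <<'E'
from h import *
p,R,o=pose();print(o["qpos"].round(2),p);print(R.round(2))
for n in["wrist","top"]:
    im,P=cloud(n);cv2.imwrite(f"pics/{n}6.png",im[...,::-1])
    t=(im.max(-1)<75)&(abs(P[...,0]-.565)<.035)&(abs(P[...,1]+.26)<.035)&(P[...,2]>.13)&(P[...,2]<.145);q=P[t]
    if len(q): print(n,len(q),cv2.minEnclosingCircle((q[:,:2]*1000).astype(np.float32)),np.percentile(q[:,2],[5,50,95]))
    h=cv2.cvtColor(im,cv2.COLOR_RGB2HSV);y=(h[...,0]>15)&(h[...,0]<35)&(h[...,1]>130)&(P[...,2]>.13)&(P[...,2]<.145)&(abs(P[...,0]-.565)<.035)
    if y.sum()>8: q=P[y][:,:2]; print("mark",len(q),q.mean(0))
E
```

```text
[ 1.04  0.72 -1.2   1.52  0.68  1.37  2.28] [ 0.56530613 -0.25804692  0.22293832]
[[-0.6  -0.8   0.  ]
 [-0.8   0.6   0.01]
 [-0.01  0.   -1.  ]]
wrist 3952 ((566.0287475585938, -259.8470458984375), 23.570762634277344) [0.13339846 0.13692215 0.13813945]
mark 239 [ 0.55543601 -0.25439169]
top 28 ((572.3360595703125, -262.9156494140625), 22.50957679748535) [0.13117684 0.13736541 0.14076576]
```

View pics/wrist6.png

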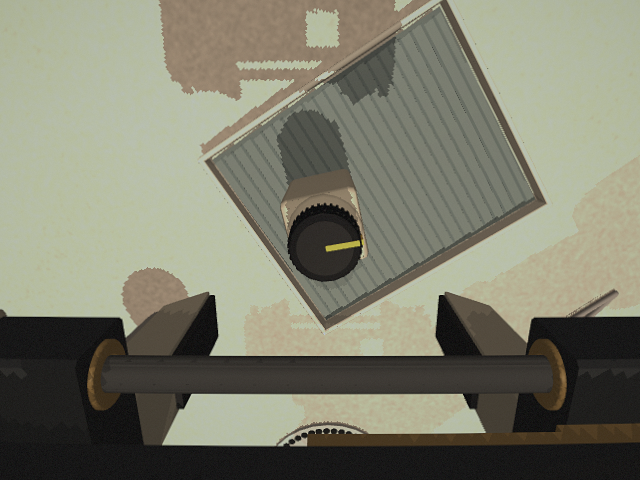

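The wrist view shows the cap at (325,242) with its yellow mark pointing right, about 152° in the world frame. The cap centre is (0.566, −0.260) and its top is at 0.1375.

```bash
python3 - <<'E'
from h import *
p,R,o=pose()
plan([.566,-.2598,.117],Rt(np.rad2deg(np.arctan2(R[0,1]*-1,R[1,1])),0))
E
```

```text
rot [ 0.003  0.005 -0.   ] n>= 1.0 then shift [ 0.022 -0.039  2.656] | shift in current axes [ 0.036 -0.048  2.656]
```

Request:
send_rows(moves=[{"rx":0.003,"ry":0.005,"rz":0,"tx":0.02,"ty":-0.04,"tz":0.3,"claw":0},{"rx":0,"ry":0,"rz":0,"tx":0,"ty":0,"tz":0.5,"claw":0},{"rx":0,"ry":0,"rz":0,"tx":0,"ty":0,"tz":0.5,"claw":0},{"rx":0,"ry":0,"rz":0,"tx":0,"ty":0,"tz":0.5,"claw":0},{"rx":0,"ry":0,"rz":0,"tx":0,"ty":0,"tz":0.5,"claw":0},{"rx":0,"ry":0,"rz":0,"tx":0,"ty":0,"tz":0.35,"claw":0},{"rx":0,"ry":0,"rz":0,"tx":0,"ty":0,"tz":0,"claw":0},{"rx":0,"ry":0,"rz":0,"tx":0,"ty":0,"tz":0,"claw":0}])

```text
time_s: 28.52
ee_pos: [0.5664, -0.2597, 0.1179]
orientation: [-1.409, 2.807, -0.0]
ft_force: [0.3, 0.0, 0.4]
gripper_width: 0.092
grasp_force: 0.0
```

```bash
python3 - <<'E'
from h import *
p,R,o=pose();print(p,R[:,2].round(3),o["qpos"].round(2))
E
```

```text
[ 0.56637141 -0.25972704  0.11790399] [ 0.001  0.    -1.   ] [ 1.01  0.82 -1.13  1.64  0.78  1.2   2.2 ]
```

Request:
send_rows(moves=[{"rx":0,"ry":0,"rz":0,"tx":0,"ty":0,"tz":0,"claw":1},{"rx":0,"ry":0,"rz":0,"tx":0,"ty":0,"tz":0,"claw":1},{"rx":0,"ry":0,"rz":0,"tx":0,"ty":0,"tz":0,"claw":1},{"rx":0,"ry":0,"rz":0,"tx":0,"ty":0,"tz":0,"claw":1},{"rx":0,"ry":0,"rz":0,"tx":0,"ty":0,"tz":0,"claw":1},{"rx":0,"ry":0,"rz":0,"tx":0,"ty":0,"tz":0,"claw":1},{"rx":0,"ry":0,"rz":0,"tx":0,"ty":0,"tz":0.02,"claw":1},{"rx":0,"ry":0,"rz":0,"tx":0,"ty":0,"tz":0,"claw":1}])

```text
time_s: 29.52
ee_pos: [0.566, -0.2596, 0.1171]
orientation: [-1.409, 2.807, 0.0]
ft_force: [-2.3, 1.4, 6.8]
gripper_width: 0.0445
grasp_force: 30.0
```

Request:
send_rows(moves=[{"rx":0,"ry":0,"rz":0.1,"tx":0,"ty":0,"tz":0.0018,"claw":1},{"rx":0,"ry":0,"rz":0.15,"tx":0,"ty":0,"tz":0.0027,"claw":1},{"rx":0,"ry":0,"rz":0.15,"tx":0,"ty":0,"tz":0.0027,"claw":1},{"rx":0,"ry":0,"rz":0.15,"tx":0,"ty":0,"tz":0.0027,"claw":1},{"rx":0,"ry":0,"rz":0.15,"tx":0,"ty":0,"tz":0.0027,"claw":1},{"rx":0,"ry":0,"rz":0.15,"tx":0,"ty":0,"tz":0.0027,"claw":1},{"rx":0,"ry":0,"rz":0.15,"tx":0,"ty":0,"tz":0.0027,"claw":1}])

```text
time_s: 30.4
ee_pos: [0.566, -0.2595, 0.1164]
orientation: [0.116, 3.139, 0.001]
ft_force: [-2.2, 1.3, 5.2]
gripper_width: 0.0442
grasp_force: 30.0
```

```bash
python3 - <<'E'
from h import *
p,R,o=pose();print(p,R[:,2].round(3),o["qpos"].round(2),o["wrist_torque"].round(3),o["ft_force"].round(1))
lean((.58,-.267),.013,.1)
E
```

```text
[ 0.56603419 -0.2595419   0.11637068] [ 0.  0. -1.] [ 0.91  0.71 -0.91  1.65  0.62  1.09  1.32] [0.208 0.568 0.068] [-2.2  1.3  5.2]
scene 523 c [ 0.59  -0.271  0.057] n [ 0.903 -0.43  -0.016] az -25.4 elev -0.9 z 0.014 0.1
scene 84 c [ 0.624 -0.269  0.037] n [ 0.882 -0.067  0.466] az -4.4 elev 27.8 z 0.013 0.1
```

Request:
send_rows(moves=[{"rx":0,"ry":0,"rz":0.15,"tx":0,"ty":0,"tz":0.0027,"claw":1},{"rx":0,"ry":0,"rz":0.15,"tx":0,"ty":0,"tz":0.0027,"claw":1},{"rx":0,"ry":0,"rz":0.15,"tx":0,"ty":0,"tz":0.0027,"claw":1},{"rx":0,"ry":0,"rz":0.15,"tx":0,"ty":0,"tz":0.0027,"claw":1},{"rx":0,"ry":0,"rz":0.15,"tx":0,"ty":0,"tz":0.0027,"claw":1},{"rx":0,"ry":0,"rz":0.15,"tx":0,"ty":0,"tz":0.0027,"claw":1},{"rx":0,"ry":0,"rz":0.15,"tx":0,"ty":0,"tz":0.0027,"claw":1},{"rx":0,"ry":0,"rz":0.15,"tx":0,"ty":0,"tz":0.0027,"claw":1},{"rx":0,"ry":0,"rz":0.15,"tx":0,"ty":0,"tz":0.0027,"claw":1},{"rx":0,"ry":0,"rz":0.15,"tx":0,"ty":0,"tz":0.0027,"claw":1},{"rx":0,"ry":0,"rz":0.15,"tx":0,"ty":0,"tz":0.0027,"claw":1},{"rx":0,"ry":0,"rz":0.15,"tx":0,"ty":0,"tz":0.0027,"claw":1}])

```text
time_s: 31.95
ee_pos: [0.5659, -0.2591, 0.1149]
orientation: [-2.529, -1.862, -0.001]
ft_force: [-2.5, 2.6, 6.1]
gripper_width: 0.0442
grasp_force: 30.0
```

```bash
python3 - <<'E'
from h import *
p,R,o=pose();print(p,R[:,2].round(3),o["qpos"].round(2),o["wrist_torque"].round(3),o["ft_force"].round(1))
lean((.58,-.267),.013,.1)
E
```

```text
[ 0.56591267 -0.25912857  0.11494698] [-0.     0.001 -1.   ] [ 0.66  0.59 -0.47  1.67  0.31  0.96 -0.23] [ 0.385  0.735 -0.005] [-2.5  2.6  6.1]
scene 517 c [ 0.589 -0.271  0.058] n [ 0.899 -0.438 -0.011] az -26.0 elev -0.6 z 0.013 0.099
scene 97 c [ 0.626 -0.269  0.033] n [ 0.875 -0.085  0.476] az -5.5 elev 28.4 z 0.013 0.1
```

Request:
send_rows(moves=[{"rx":0,"ry":0,"rz":0.12,"tx":0,"ty":0,"tz":0.002,"claw":1},{"rx":0,"ry":0,"rz":0.12,"tx":0,"ty":0,"tz":0.002,"claw":1},{"rx":0,"ry":0,"rz":0.12,"tx":0,"ty":0,"tz":0.002,"claw":1},{"rx":0,"ry":0,"rz":0.12,"tx":0,"ty":0,"tz":0.002,"claw":1},{"rx":0,"ry":0,"rz":0.12,"tx":0,"ty":0,"tz":0,"claw":1},{"rx":0,"ry":0,"rz":0,"tx":0,"ty":0,"tz":0,"claw":1}])

```text
time_s: 32.75
ee_pos: [0.5666, -0.2596, 0.1147]
orientation: [2.964, 1.039, 0.002]
ft_force: [0.2, -0.5, 6.0]
gripper_width: 0.0444
grasp_force: 30.0
```

```bash
python3 - <<'E'
from h import *
p,R,o=pose();print(p,R.round(3)[:,1],o["qpos"].round(2),o["wrist_torque"].round(3),o["ft_force"].round(1))
lean((.58,-.267),.013,.1)
E
```

```text
[ 0.56659794 -0.2596441   0.11472479] [ 0.624 -0.781  0.001] [ 0.56  0.56 -0.32  1.68  0.21  0.93 -0.74] [ 0.003  0.151 -0.002] [ 0.2 -0.5  6. ]
scene 528 c [ 0.586 -0.277  0.058] n [ 0.741 -0.671  0.005] az -42.2 elev 0.3 z 0.013 0.1
scene 117 c [ 0.592 -0.248  0.057] n [0.7   0.714 0.003] az 45.6 elev 0.2 z 0.013 0.1
```

At the stop: the flank turned from −26° to −43°, so the bottle was carried with the cap. Backing off 1.57 rad.

Request:
send_rows(moves=[{"rx":0,"ry":0,"rz":-0.1,"tx":0,"ty":0,"tz":-0.0018,"claw":1},{"rx":0,"ry":0,"rz":-0.14,"tx":0,"ty":0,"tz":-0.0025,"claw":1},{"rx":0,"ry":0,"rz":-0.14,"tx":0,"ty":0,"tz":-0.0025,"claw":1},{"rx":0,"ry":0,"rz":-0.14,"tx":0,"ty":0,"tz":-0.0025,"claw":1},{"rx":0,"ry":0,"rz":-0.14,"tx":0,"ty":0,"tz":-0.0025,"claw":1},{"rx":0,"ry":0,"rz":-0.14,"tx":0,"ty":0,"tz":-0.0025,"claw":1},{"rx":0,"ry":0,"rz":-0.14,"tx":0,"ty":0,"tz":-0.0025,"claw":1},{"rx":0,"ry":0,"rz":-0.14,"tx":0,"ty":0,"tz":-0.0025,"claw":1},{"rx":0,"ry":0,"rz":-0.14,"tx":0,"ty":0,"tz":-0.0025,"claw":1},{"rx":0,"ry":0,"rz":-0.14,"tx":0,"ty":0,"tz":-0.0025,"claw":1},{"rx":0,"ry":0,"rz":-0.14,"tx":0,"ty":0,"tz":-0.0025,"claw":1},{"rx":0,"ry":0,"rz":-0.07,"tx":0,"ty":0,"tz":-0.0012,"claw":1},{"rx":0,"ry":0,"rz":0,"tx":0,"ty":0,"tz":0,"claw":1},{"rx":0,"ry":0,"rz":0,"tx":0,"ty":0,"tz":0,"claw":1}])

```text
time_s: 34.55
ee_pos: [0.5662, -0.2597, 0.1158]
orientation: [1.36, 2.832, 0.001]
ft_force: [-2.2, 1.0, 7.0]
gripper_width: 0.0444
grasp_force: 30.0
```

```bash
python3 - <<'E'
from h import *
p,R,o=pose();print(p,R.round(3)[:,1],o["qpos"].round(2),o["wrist_torque"].round(3),o["ft_force"].round(1))
a=np.array([.624,-.781]);b=R[:2,1];print("turn",np.arctan2(a[0]*b[1]-a[1]*b[0],a@b))
lean((.58,-.267),.013,.1)
E
```

```text
[ 0.56617512 -0.25966781  0.11580119] [0.78  0.625 0.001] [ 0.81  0.65 -0.71  1.66  0.48  1.02  0.61] [ 0.109  0.37  -0.002] [-2.2  1.   7. ]
turn 1.5722083798330013
scene 530 c [ 0.586 -0.277  0.056] n [ 0.755 -0.656  0.002] az -41.0 elev 0.1 z 0.013 0.1
scene 93 c [ 0.594 -0.249  0.055] n [0.694 0.72  0.001] az 46.1 elev 0.1 z 0.014 0.1
```

The tool turned 1.572 rad while the bottle stayed put, still gripped and upright. Handing in.

```bash
python3 -c "
from cell import *
print(hand_in())"
```

```text
the job is handed in; nothing more can be done
None
```

I handed the job in with the middle-sized bottle standing upright in the tray, its cap screwed down to the stop and backed off about 1.57 rad, and the gripper still holding the cap; I never moved the other bench items, and the hand-in gave no verdict.

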